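# Screw the post to a turned display stand

### The job

A wooden display stand is clamped upside down in the assembly jig, with its screw started in the middle of the underside. Take the big six-sided screwdriver out of the tool block, drive the screw clockwise until its head is fully home and hand-tight, keeping the bit pressed into the cross recess to the end without leaning on it hard or forcing the screw once it is tight, and put the screwdriver back upright in the hole it came from. Leave the other tools and pieces on the bench as they are.

Things in the scene. Friction and masses are not known exactly. Their poses are not given: they have to be found in the camera images.
- driver_grip (a point): middle of the screwdriver's black six-sided handle (28 mm over flats, 64 mm long, 6 mm dome on top; the thickest and only six-sided one). 87 mm from the tip. z runs tip to handle end, up as it stands; flats face +-x and 60 and 120 deg from it about z. 130 g. Starts tip down in any hole of the block, any yaw: the handle's lower end rests on the block's top, the 10 mm steel shank hangs in the hole
- driver_tip (a point): tip of the screwdriver's bit, on its axis, same axes as driver_grip. The bit is a cross with wings along +-x and +-y: 10 mm from wing end to wing end and 2.2 mm thick, stepped down to 7 mm and 1.5 mm over the last 2 mm. From the tip to the handle's lower end: 55 mm
- screw_mouth (a point): centre of the top face of the screw head, 18 mm wide, 7 mm high, in a 24 mm wide, 10 mm deep counterbore amid the stand's underside. z up. Its cross recess lies along this point's x and y: slots 3.6 mm wide, 11.6 mm end to end, 4.5 mm deep, flat floor; the bit fits at four yaws with 0.14 rad play each way. Turns and sinks with the screw; when home the top face is 3 mm below the stand's underside
- screw (a joint): turning angle of the screw, rad; grows clockwise seen from above (driving in). Starts between 0 and 1.5; at 5.0 the head meets the counterbore floor and stops. It sinks 3.6 mm per turn (0.573 mm per rad). Turning takes about 0.06 N m; it is tight once twisted against the stop with about 0.2 N m (from about 0.3 N m the bit jumps out and spoils the recess). It stays where it is left
- stand_face (a point): centre of the stand's upturned underside, on the screw's axis, 118 mm above the bench: a pale wooden disc 100 mm across in a fixed plywood jig (160 x 140 mm). Two wooden turn-buttons at opposite edges hold it; they reach 9 mm above this face and come to 38 mm from the axis. z up, x and y along the jig's sides
- block: wooden tool block, fixed, 64 mm (its x) by 220 mm (its y) by 60 mm high; origin at the middle of its underside, z up. Three vertical through-holes 14 mm across with a 2.5 mm chamfer, at y = -75, 0 and +75 mm of its own axis, on the middle line. They hold the three tools in any order
- awl_grip (a point): bystander in the block: awl with a pear-shaped dark wooden handle, 55 mm tall above the block's top and at most 28 mm thick; point 30 mm above the block's top
- slim_driver_grip (a point): bystander in the block: small screwdriver with a slim round grey handle, 18 mm thick and 60 mm tall; point 30 mm above the block's top
- figure_a: bystander: red and gold resin figurine, 132 mm tall, 62 mm across its round foot; origin at the middle of its underside, z up
- figure_b: bystander: a second such figurine
- finished_stand: bystander: finished wooden stand, disc 100 mm across with an upright post, 100 mm tall; origin at the middle of its underside, z up
- glue_gun: bystander: white glue gun lying on its side, about 190 mm x 130 mm x 36 mm; origin on the bench under its barrel
Things that resemble listed ones, but are neither listed nor needed, are in the scene too. Leave any grey look-alike of the part that bears screw_mouth alone.

How it is judged (in metres and radians):
On the way, in this order (a step that is already met when the one before it is completed fails the run):
1. the bit is pressed fully into the cross recess (tip 3.5 mm or more below the mouth, within 3 mm of its centre, over 3 N on it), the screw not yet home (z of driver_tip in the frame of screw_mouth below -0.0035 m and horizontal distance between driver_tip and screw_mouth below 0.003 m and contact force between driver and jig above 3 N and value of joint screw below 4 rad), for 0.2 s.
2. the screw is home (joint above 4.8) and tight: bit still 3.5 mm deep in the recess, with over 45 N of push and twist on it (8 N of push with 0.18 N m does; plain turning gives 20) (value of joint screw above 4.8 rad and z of driver_tip in the frame of screw_mouth below -0.0035 m and horizontal distance between driver_tip and screw_mouth below 0.003 m and contact force between driver and jig above 45 N), for 0.2 s.
At the end, for the whole second after the job is handed in: the screw is home (joint within 0.2 rad of its stop at 5.0), and the screwdriver stands at rest, released, in the hole it came from: the middle of its handle within 8 mm of where it started and its axis within 0.12 rad of upright (value of joint screw above 4.8 rad and distance of driver_grip from where it was at the start of the episode below 0.008 m and angle between driver_grip's own z axis and vertical below 0.12 rad and linear speed of driver below 0.02 m/s); the robot touches nothing.
It fails at once if the bit leans on the floor of the recess with more than 40 N, or on the screw head or stand with more than 40 N while it is not seated (contact force between driver and recess_floor above 40 N or (contact force between driver and jig above 40 N and z of driver_tip in the frame of screw_mouth above -0.002 m)).
It fails at once if the screw is forced: push and twist together load the bit with more than 130 N (about 0.35 N m of twist) (contact force between driver and jig above 130 N).
It fails at once if another tool in the block is shifted by more than 20 mm (distance of any of awl_grip, slim_driver_grip from where it was at the start of the episode above 0.02 m).
It fails at once if a figurine, the finished stand or the glue gun is shifted by more than 30 mm (distance of any of figure_a, figure_b, finished_stand, glue_gun from where it was at the start of the episode above 0.03 m).
It also fails if it takes over 72 s, if anything falls off the work surface, if the arm or the gripper's body presses on something with over 40 N, if the wrist force passes 120 N, or if a joint passes its speed limit or range.

### The arm

A 7-joint arm with a two-finger parallel gripper is mounted at the origin on the work surface. World frame = base frame: x ahead of the robot, y to its left, z up, the work surface at z = 0. Lengths are in mm, angles in rad, forces in N, time in s.
With the tool pointing down it reaches from about 400 to 875 mm from the base axis. Payload 4.4 kg.
Tool frame: the origin (TCP) lies at the very end of the fingers, on their centre line; the grasp point (between the pads) lies 19 mm behind it; z points along the fingers, y is the line along which they close (so a half turn about z gives the same grasp; the last joint's range is limited). The gripper opens to 85 mm and grips with 20 to 120 N. Pads are 22 mm wide; open, the fingers measure 114 mm over their backs; the gripper's body (76 mm by 85 mm) begins 54 mm behind the grasp point. The pads swing forward as they close: fully open they stand 13 mm farther back than shut.
Start: joints at [-1.277, 0.628, 0.038, 1.517, -0.027, 0.996, -0.02], TCP at [228.833, 608.403, 198.013] pointing down, gripper open.
Joint ranges: [-3.06, 3.06], [-0.37, 2.12], [-1.25, 1.32], [0.18, 2.47], [-1.1, 4.24], [0.23, 1.98], [-2.94, 2.94]. Speed limits (rad/s): [2.57, 2.57, 3.14, 3.14, 3.14, 3.14, 3.14].

### API

Orientations are given as [roll, pitch, yaw] about the fixed x, y, z axes, in that order (R = Rz(yaw) Ry(pitch) Rx(roll)).
In Python, from cell import monitor, viewer, workorder gives the robot as it stands.
- The arm moves only by the tool arm_command, never from a script. Its argument "series" is one flat list of numbers, 5 for each row, row after row: the opening in per cent of the stroke, from 0 (shut) to 100 (fully open), then the shift along the tool's x, y, z in cm, then the turn about the tool's z in degrees. In form: [claw, x, y, z, roll, claw, x, y, z, roll, ...]. A call has exactly 5 rows; each row is the pose to reach, as a shift and turn from the pose commanded when the call began, along the tool's axes at that moment; what a row does not reach only later rows make up. A row lasts 1/12 s, in which the tool goes at most 41.7 mm and 7.16 degrees, less where a joint would pass 70% of its speed; a pose out of reach is approached as far as the arm can. A call with a gripper value outside its range is refused whole. The fingers move at their own pace and stop on an object; the grip force is fixed at half the most. Time passes only in rows, so rows that repeat a pose let the fingers close, or fill a call up. It gives the time, the measured TCP pose, the force, the opening and the grip force at its end, in the units of the state.
- monitor.read_state(): the state, without advancing time (a new reading comes with each control period).
- viewer.get_image(name): name is "scene" or "side" or "wrist"; returns (picture, depth): 480x640x3 uint8, red, green, blue; 480x640 float32, mm along the optical axis (not along the pixel's ray), 0 where there is no reading.
- viewer.camera_model(name): a dict with "mtx" (3x3 intrinsics, pixels), "R" (3x3) and "t" (3): a world point X has camera coordinates R X + t. Camera axes: x right, y down, z forward; pixel columns grow to the right and rows downward; lengths in mm; the calibration is good to about 2 mm. A picture is of the moment at which its call begins: read the wrist's pose just before it. camera_model takes no time and is no camera call; for the wrist camera it gives the pose at the moment of the call.
- workorder.finish_job(): hands the job in; it is judged then, once.
The state is a dict: "clock": time; "qpos": joint angles; "qd": joint speeds; "tau": joint torques, N m; "eef_pos": TCP position; "tool_rot": TCP orientation; "force": force on the tool from outside, world axes, zero at the start; "torque": the same for the moment, N m; "width": finger opening in mm; "gripper_force": force on a finger pad.
Only numpy, scipy, OpenCV 4.12 (cv2) and the standard library are available. Lean on these libraries where they do the work, as an engineer would, in place of code of your own. Each camera call takes 0.05 s, during which the arm holds its last target. There are 200 camera calls.

## Working session

There is one attempt and no reset: what is moved stays moved. The work goes in short steps, Python scripts to look and compute and a tool call to move; the robot and the scene stay as the last step left them, time stands still between calls to the robot, and variables do not carry over. Pictures are saved under pics/ and viewed, at most 10 in all, crops included, and the job is handed in when it is done.

Besides the shell and the picture viewer there is one more tool, called by a JSON object that holds its "op" and its "data". arm_command: Moves the arm, as the interface text tells. Its arguments: {"type":"object","properties":{"series":{"type":"array","items":{"type":"number"}}},"required":["series"]}

```bash
mkdir -p pics; ls
python3 - <<'E'
from cell import monitor, viewer
import cv2,numpy as np
s=monitor.read_state(); print({k:np.round(v,3).tolist() for k,v in s.items()})
ims=[]
for n in("scene","side"):
    p,d=viewer.get_image(n); cv2.imwrite(f"pics/{n}0.png",p[...,::-1]); np.savez(f"pics/{n}0.npz",p=p,d=d,**viewer.camera_model(n))
p,d=viewer.get_image("wrist");m=viewer.camera_model("wrist");cv2.imwrite("pics/wrist0.png",p[...,::-1]);np.savez("pics/wrist0.npz",p=p,d=d,**m)
for n in("scene","side","wrist"):
    m=viewer.camera_model(n);print(n,np.round(m["mtx"],1).tolist(),np.round(m["R"],3).tolist(),np.round(m["t"]).tolist())
E
```

```text
pics
{'clock': 0.0, 'qpos': [-1.277, 0.629, 0.038, 1.518, -0.027, 0.996, -0.02], 'qd': [-0.001, -0.001, 0.001, 0.001, -0.001, -0.0, 0.001], 'tau': [-0.0, -56.341, 1.226, -19.345, 0.011, 0.01, 0.0], 'eef_pos': [228.588, 607.734, 197.074], 'tool_rot': [-3.14, 0.0, 2.782], 'force': [-0.638, -0.278, 0.487], 'torque': [0.023, -0.037, 0.012], 'gripper_force': 0.0, 'width': 85.464}
scene [[620.5, 0.0, 327.6], [0.0, 620.5, 238.5], [0.0, 0.0, 1.0]] [[0.123, 0.992, 0.007], [0.783, -0.093, -0.615], [-0.609, 0.081, -0.789]] [-17.0, -387.0, 2064.0]
side [[433.1, 0.0, 323.7], [0.0, 433.1, 248.0], [0.0, 0.0, 1.0]] [[0.976, -0.219, -0.011], [-0.169, -0.717, -0.676], [0.14, 0.662, -0.737]] [-557.0, 123.0, 1012.0]
wrist [[411.5, 0.0, 314.2], [0.0, 411.5, 246.5], [0.0, 0.0, 1.0]] [[0.352, 0.936, -0.001], [0.9, -0.339, 0.273], [0.255, -0.097, -0.962]] [-649.0, -36.0, 378.0]
```

View pics/scene0.png

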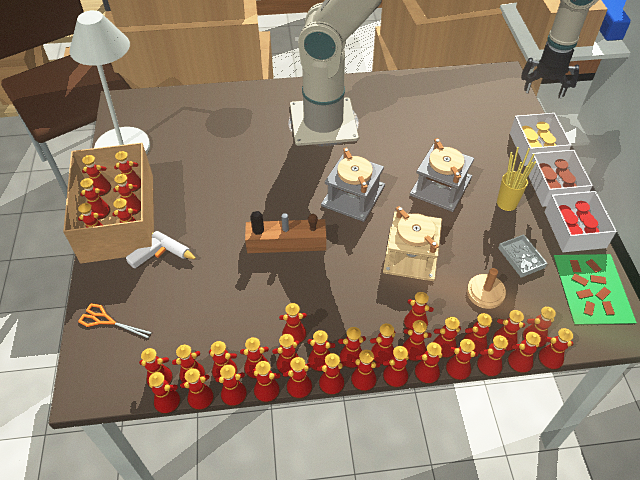

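View pics/side0.png

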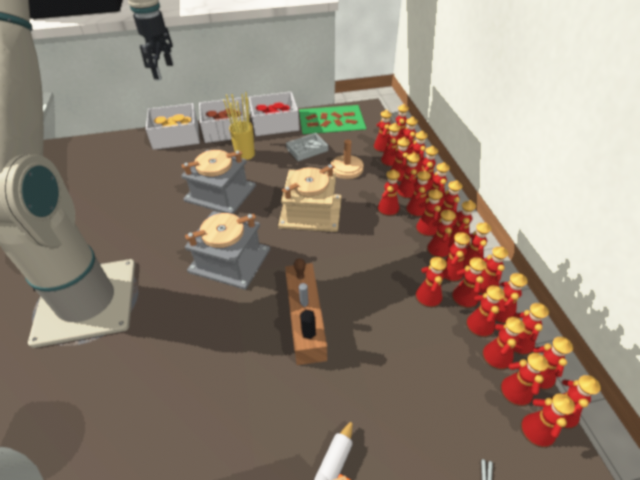

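The scene view shows the plywood jig at about (416,230), with grey look-alikes at (355,170) and (445,160). The block is at (286,235), and its black driver is the leftmost tool at (257,222). The side view agrees: driver at (308,323), stand at (310,181).

```bash
cat > h.py <<'E'
import numpy as np,cv2
from cell import monitor,viewer
def ray(m,u,v,z):
    d=m["R"].T@np.linalg.inv(m["mtx"])@[u,v,1]; c=-m["R"].T@m["t"]
    return c+d*(z-c[2])/d[2]
def pts(m,d):
    v,u=np.indices(d.shape); P=np.stack([(u-m["mtx"][0,2])/m["mtx"][0,0]*d,(v-m["mtx"][1,2])/m["mtx"][1,1]*d,d],-1)
    return (P-m["t"])@m["R"]
def totool(D,yaw):  # world xy mm -> tool cm
    c,s=np.cos(yaw),np.sin(yaw); return np.array([c*D[0]+s*D[1], s*D[0]-c*D[1]])/10
def snap(n,f):
    m=viewer.camera_model(n); p,d=viewer.get_image(n); cv2.imwrite(f"pics/{f}.png",p[...,::-1]); np.savez(f"pics/{f}.npz",p=p,d=d,**m); return m,p,d
E
python3 - <<'E'
from h import *
for n,bx,sx in(("scene",(245,205,268,240),(390,200,440,245)),("side",(295,305,322,345),(285,160,335,200))):
    z=np.load(f"pics/{n}0.npz"); p,d=z["p"].astype(int),z["d"]; P=pts(z,d)
    M=np.zeros(d.shape,bool); M[bx[1]:bx[3],bx[0]:bx[2]]=1
    k=M&(p.max(2)<60); v,u=np.nonzero(k); print(n,k.sum(),u.mean(),v.mean(),"ray92",ray(z,u.mean(),v.mean(),95),"depth",np.median(P[k],0),P[k][:,2].max())
    M[:]=0; M[sx[1]:sx[3],sx[0]:sx[2]]=1
    k=M&(abs(P[...,2]-118)<5); q=P[k]; (cx,cy),r=cv2.minEnclosingCircle(q[:,:2].astype(np.float32)); print("disc",q.mean(0),cx,cy,r)
    # block top
    hsv=cv2.cvtColor(z["p"],cv2.COLOR_RGB2HSV)
    k=(abs(P[...,2]-60)<4)&(hsv[...,1]>90)&(hsv[...,0]<20)
    n_,l,st,ce=cv2.connectedComponentsWithStats(k.astype(np.uint8))
    for i in range(1,n_):
        if st[i,4]>250: print("blk",st[i],ce[i],cv2.minAreaRect(P[l==i][:,:2].astype(np.float32)))
E
```

```text
scene 235 257.0127659574468 222.4595744680851 ray92 [ 485.88391269 -236.26687594   95.        ] depth [ 495.3922396  -235.89043416  108.13370658] 1389.5547047196605
disc [574.19233366 176.61170672 118.79634467] 565.5065307617188 170.2183837890625 74.89521789550781
blk [245 219  81  23 951] [286.65509989 230.70241851] ((491.9356384277344, -162.20880126953125), (219.87832641601562, 70.11528778076172), 86.34658813476562)
side 317 307.77602523659306 323.98107255520506 ray92 [ 485.6611294  -240.46724468   95.        ] depth [ 484.64726461 -248.19370731  109.41076916] 822.6744617361658
disc [573.09722019 176.55084452 116.71166282] 575.7083740234375 174.0574951171875 82.01995849609375
blk [ 285  263   42   88 1744] [304.17373853 307.57626147] ((491.1207275390625, -162.6274871826172), (221.05841064453125, 64.00570678710938), 85.788818359375)
```

View pics/wrist0.png

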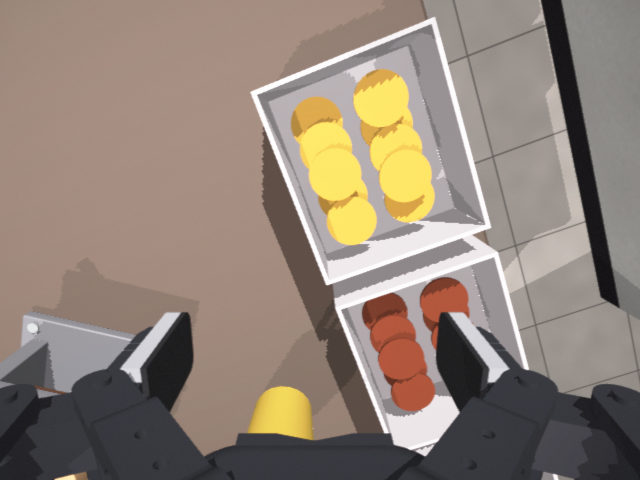

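Wrist view: gripper over the far corner, with the pencil cup just under it. Both side and scene agree on the block (491,-162, axis 86°), the driver at (486.5,-237), and the stand at (574,177). I'll rise, then go over the stand.

{"op": "arm_command", "data": {"series": [100,0,0,-4,0,100,0,0,-8,0,100,-1,-0.6,-11.5,0,100,-4.4,-2.6,-12,0,100,-7.8,-4.6,-12,0]}}

```text
clock: 0.57
eef_pos: [285.3, 539.9, 320.9]
tool_rot: [3.135, -0.0, 2.786]
force: [1.4, -0.0, -0.2]
width: 85.4
gripper_force: 0.0
```

{"op": "arm_command", "data": {"series": [100,-3.5,-2.1,0,0,100,-7,-4.2,0,0,100,-10.5,-6.3,0,0,100,-14,-8.4,0,0,100,-17.5,-10.5,0,0]}}

```text
clock: 0.98
eef_pos: [413.2, 376.1, 317.9]
tool_rot: [-3.141, -0.0, 2.782]
force: [0.9, 0.1, 0.9]
width: 85.5
gripper_force: 0.0
```

{"op": "arm_command", "data": {"series": [100,-3.5,-2.1,0,0,100,-7,-4.2,0,0,100,-10.5,-6.3,0,0,100,-14,-8.4,0,0,100,-17.5,-10.5,2,0]}}

```text
clock: 1.4
eef_pos: [540.6, 219.1, 302.5]
tool_rot: [3.137, 0.005, 2.781]
force: [1.5, 0.6, 0.1]
width: 85.7
gripper_force: 0.0
```

{"op": "arm_command", "data": {"series": [100,-3,-1.6,2,0,100,-4.8,-2.6,5,0,100,-4.8,-2.6,8,0,100,-4.8,-2.6,10,0,100,-4.8,-2.6,11,0]}}

```text
clock: 1.82
eef_pos: [571.0, 178.4, 186.3]
tool_rot: [-3.138, -0.005, 2.781]
force: [-0.4, 0.9, -0.5]
width: 85.5
gripper_force: 0.0
```

Run:
```python
from h import *
s=monitor.read_state(); print(s["clock"],s["eef_pos"],s["tool_rot"],s["qpos"])
m,p,d=snap("wrist","w1"); P=pts(m,d)
k=(abs(P[...,2]-118)<3)&(np.hypot(P[...,0]-574,P[...,1]-177)<70); print(k.sum(),np.median(P[k][:,2]))
```

```text
1.8167 [570.98298637 178.35844191 186.27134095] [-3.1379909  -0.0045087   2.78065972] [-0.43617446  0.57193518  0.13714582  1.6778799  -0.09436186  0.90401727
  0.94812282]
18104 117.73804661288153
```

View pics/w1.png

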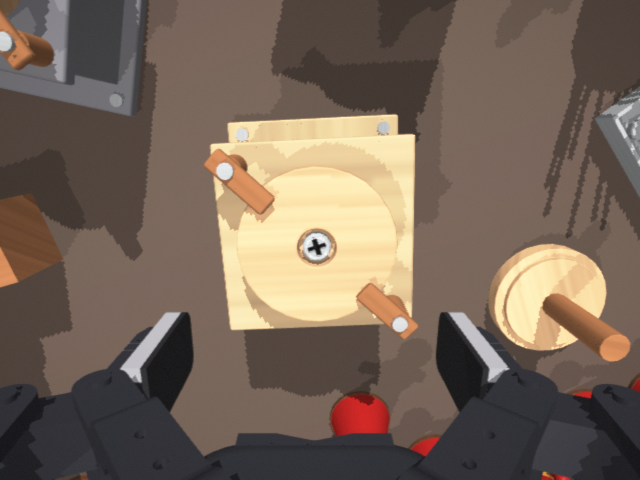

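The screw is at px (317,247) in the plywood jig, with the dark cross clearly seen. Its arms are tilted a little in the image.

```bash
cat >> h.py <<'E'
def recess(f,c,r=11,th=90,z=116):
    a=np.load(f"pics/{f}.npz"); p=a["p"].max(2).astype(int); v,u=np.indices(p.shape)
    k=(np.hypot(u-c[0],v-c[1])<r)&(p<th); q=np.array([ray(a,x,y,z)[:2] for x,y in zip(u[k],v[k])]); ctr=q.mean(0); w=q-ctr
    c4=(np.hypot(*w.T)**2*np.exp(4j*np.arctan2(w[:,1],w[:,0]))).sum()
    return k.sum(),ctr,np.angle(c4)/4,np.hypot(*w.T).max()
E
python3 - <<'E'
from h import *
for th in(60,90,110):print(recess("w1",(317,247),th=th))
a=np.load("pics/w1.npz");cv2.imwrite("pics/w1c.png",cv2.resize(a["p"][222:272,292:342,::-1],(500,500),interpolation=0))
hs=cv2.cvtColor(a["p"],cv2.COLOR_RGB2HSV)
E
```

```text
(np.int64(88), array([572.18485556, 178.79046531]), np.float64(-0.035944139896078676), np.float64(5.0846280987374275))
(np.int64(111), array([572.20264755, 178.67217586]), np.float64(-0.05737989201539533), np.float64(5.316320890763816))
(np.int64(124), array([572.20198047, 178.70094645]), np.float64(-0.042693541247405514), np.float64(5.563239640407801))
```

View pics/w1c.png

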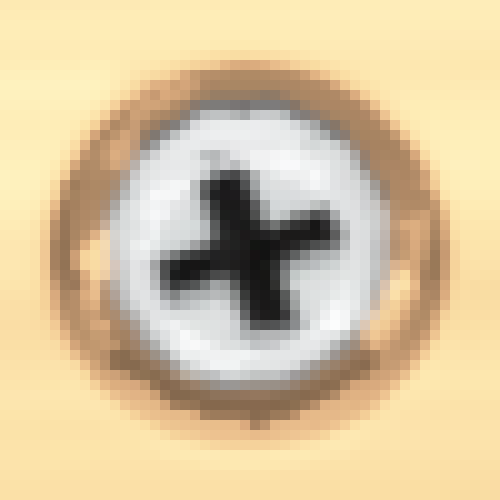

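The crop shows a clean cross centred on the head. That puts the screw at (572.2,178.7), cross angle -0.045 rad. Now to the driver.

{"op": "arm_command", "data": {"series": [100,0,0,-3.5,0,100,-0.4,-2.4,-6,0,100,-1,-6.4,-7,0,100,-1.7,-10.4,-7,0,100,-2.3,-14.4,-7,0]}}

```text
clock: 2.28
eef_pos: [544.8, 35.9, 262.2]
tool_rot: [3.139, 0.004, 2.784]
force: [0.0, -0.8, -0.5]
width: 85.3
gripper_force: 0.0
```

{"op": "arm_command", "data": {"series": [100,-0.6,-4,0,0,100,-1.3,-8,0,0,100,-1.9,-12,0,0,100,-2.6,-16,0,0,100,-3.2,-20,0,0]}}

```text
clock: 2.7
eef_pos: [503.6, -163.4, 261.4]
tool_rot: [3.141, 0.003, 2.783]
force: [1.2, 0.7, -0.1]
width: 85.3
gripper_force: 0.0
```

{"op": "arm_command", "data": {"series": [100,-0.6,-4,0,0,100,-1.2,-7.4,0,0,100,-1.2,-7.4,2.5,0,100,-1.2,-7.4,5,0,100,-1.2,-7.4,5,0]}}

```text
clock: 3.12
eef_pos: [486.3, -234.4, 207.2]
tool_rot: [3.141, -0.006, 2.781]
force: [-1.0, 1.1, -0.1]
width: 85.3
gripper_force: 0.0
```

Run:
```python
from h import *
s=monitor.read_state(); print(s["clock"],s["eef_pos"],s["tool_rot"],s["qpos"])
m,p,d=snap("wrist","w2")
```

```text
3.1167 [ 486.27798987 -234.40433422  207.22413989] [ 3.14101044 -0.00566852  2.78111966] [ 0.25290114  0.46935507  0.21201712  1.81363887 -0.12424656  0.87720286
  1.73310877]
```

View pics/w2.png

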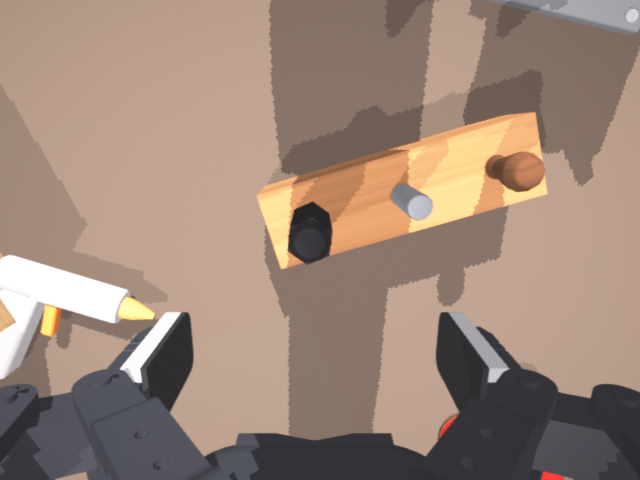

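The black six-sided handle stands in the block at (310,235), the slim driver at (412,203), the awl at (522,172). Measure the hexagon's yaw on a brightened crop.

Run:
```python
from h import *
a=np.load("pics/w2.npz"); p=a["p"]; g=p.max(2); P=pts(a,a["d"])
k=np.zeros(g.shape,np.uint8); k[190:280,270:350]=(g[190:280,270:350]<50)
n,l,st,_=cv2.connectedComponentsWithStats(k); i=1+st[1:,4].argmax(); k=(l==i).astype(np.uint8); print(st[i])
c=max(cv2.findContours(k,0,1)[0],key=len); h=cv2.convexHull(c); ap=cv2.approxPolyDP(h,1.8,True)[:,0]
for u,v in ap: print(u,v,ray(a,u,v,124)[:2].round(1),ray(a,u,v,60)[:2].round(1))
e=np.roll(ap,-1,0)-ap
for s,q in zip(ap,np.roll(ap,-1,0)):
    w=ray(a,*q,124)-ray(a,*s,124); print(np.hypot(w[0],w[1]).round(1),np.degrees(np.arctan2(w[1],w[0])).round(1)%180)
kk=(k>0)&(P[...,2]>55)&(P[...,2]<140); Q=P[kk]
for z in(70,80,90,100,110,118,126): 
    q=Q[abs(Q[:,2]-z)<4]; print(z,len(q),q.mean(0).round(1) if len(q) else 0)
x=np.clip(p[185:285,260:360].astype(float)*4,0,255).astype(np.uint8)[...,::-1]
cv2.imwrite("pics/w2c.png",cv2.resize(x,(600,600),interpolation=0))
```

```text
[291 203  40  57 931]
311 203 [ 462.8 -227.9] [ 472.6 -232.1]
327 213 [ 472.4 -220.6] [ 484.6 -223. ]
330 228 [ 482.3 -222.2] [ 497. -225.]
327 251 [ 496.1 -229.4] [ 514.2 -233.9]
316 259 [ 498.7 -238.1] [ 517.4 -244.7]
293 236 [ 478.8 -246.5] [ 492.6 -255.3]
291 231 [ 475.3 -246.5] [ 488.2 -255.3]
295 210 [ 463.4 -239.1] [ 473.3 -246. ]
12.1 37.1
10.0 170.9
15.6 152.6
9.1 106.6
21.6 23.0
3.6 179.8
14.0 148.0
11.2 93.1
70 53 [ 474.  -233.4   70.4]
80 62 [ 474.6 -232.2   80.1]
90 71 [ 474.4 -232.5   90.2]
100 76 [ 474.7 -232.1  100.2]
110 80 [ 474.6 -232.5  109.8]
118 93 [ 474.6 -232.3  117.8]
126 431 [ 480.9 -232.3  126.1]
```

View pics/w2c.png

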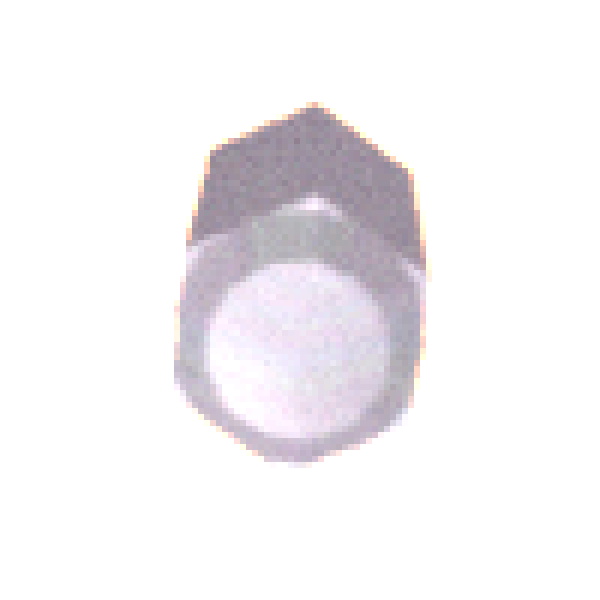

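The hexagon's top is centred near (310,242), with a corner facing up-image. I'll fit the two visible side faces from depth.

Run:
```python
from h import *
a=np.load("pics/w2.npz"); g=a["p"].max(2); P=pts(a,a["d"])
k=np.zeros(g.shape,bool); k[190:280,270:350]=(g[190:280,270:350]<50); k&=(P[...,2]>64)&(P[...,2]<118)
v,u=np.nonzero(k); Q=P[k]
um=312
for nm,s in(("L",u<um-1),("R",u>um+1)):
    q=Q[s][:,:2]; 
    for _ in range(3):
        c=q.mean(0); U,S,V=np.linalg.svd(q-c); r=(q-c)@V[1]; q=q[abs(r)<2*r.std()+.05]
    n=V[1]*np.sign(V[1]@( [-1,0])); print(nm,len(q),"c",c,"normal deg",np.degrees(np.arctan2(n[1],n[0])),"rms",r.std())
for z,pts_ in((124,[(182,365),(300,463),(408,410),(424,270),(312,200),(190,243)]),(60,[(210,150),(313,105),(412,175)])):
    w=np.array([ray(a,260+x/6-.5,185+y/6-.5,z)[:2] for x,y in pts_]); print(z,w.round(1).tolist(),w.mean(0))
    e=np.diff(w,axis=0); print(np.degrees(np.arctan2(e[:,1],e[:,0])).round(1)%60)
```

```text
L 218 c [ 471.89688975 -238.72766358] normal deg -177.41461904364093 rms 0.10289907706190105
R 190 c [ 477.82743976 -226.17874147] normal deg 122.55846477966296 rms 0.09149325899501144
124 [[483.9, -250.8], [498.9, -242.7], [497.4, -229.5], [483.3, -222.5], [471.8, -231.0], [471.6, -245.0]] [ 484.50918913 -236.90841992]
[28.2 36.5 33.6 36.8 29. ]
60 [[472.8, -246.2], [472.0, -231.3], [485.5, -222.3]] [ 476.77298872 -233.29578659]
[33.1 33.8]
```

Face normals are 2.6° mod 60 and the driver axis is at (485.9,-237.7), which matches the hole. Next: grasp yaw 152.6° (roll +6.7°), then descend.

{"op": "arm_command", "data": {"series": [60,-0.1,-0.3,0,6.7,60,-0.1,-0.3,3,6.7,60,-0.1,-0.3,5,6.7,60,-0.1,-0.3,5,6.7,60,-0.1,-0.3,5,6.7]}}

```text
clock: 3.58
eef_pos: [489.3, -238.0, 160.9]
tool_rot: [3.141, 0.001, 2.666]
force: [-0.1, -0.8, 0.5]
width: 51.1
gripper_force: 0.0
```

Run:
```python
from h import *
s=monitor.read_state(); print(s["clock"],s["eef_pos"],s["tool_rot"],s["width"]); print(totool(np.array([485.9,-237.7])-s["eef_pos"][:2],s["tool_rot"][2]))
```

```text
3.5833 [ 489.26452025 -237.95906549  160.88815202] [3.14128410e+00 6.66525072e-04 2.66637796e+00] 51.11675779435293
[ 0.3110243  -0.13090072]
```

{"op": "arm_command", "data": {"series": [60,0.3,-0.1,1,0.2,60,0.3,-0.1,4,0.2,60,0.3,-0.1,7,0.2,60,0.3,-0.1,8.8,0.2,60,0.3,-0.1,8.8,0.2]}}

```text
clock: 4.0
eef_pos: [484.9, -237.1, 70.7]
tool_rot: [3.141, -0.003, 2.662]
force: [-0.2, -0.2, 0.5]
width: 51.1
gripper_force: 0.0
```

{"op": "arm_command", "data": {"series": [60,0,0,0,0,0,0,0,0,0,0,0,0,0,0,0,0,0,0,0,0,0,0,0,0]}}

```text
clock: 4.42
eef_pos: [487.2, -238.7, 74.1]
tool_rot: [3.141, 0.005, 2.662]
force: [-0.8, 0.5, 6.0]
width: 26.7
gripper_force: 59.0
```

{"op": "arm_command", "data": {"series": [0,0,0,0,0,0,0,0,0,0,0,0,0,0,0,0,0,0,0,0,0,0,0,0,0]}}

```text
clock: 4.83
eef_pos: [487.1, -238.7, 74.1]
tool_rot: [3.141, 0.005, 2.661]
force: [0.1, 0.1, 6.2]
width: 26.6
gripper_force: 59.0
```

Gripped (26.6 mm, 59 N). Lift straight out and look.

{"op": "arm_command", "data": {"series": [0,0,0,-1,0,0,0,0,-4,0,0,0,0,-7.5,0,0,0,0,-11,0,0,0,0,-14,0]}}

```text
clock: 5.25
eef_pos: [485.5, -238.3, 215.4]
tool_rot: [3.141, 0.003, 2.661]
force: [1.3, 0.9, -1.2]
width: 26.3
gripper_force: 59.9
```

{"op": "arm_command", "data": {"series": [0,0,0,-3,0,0,0,0,-5,0,0,0,0,-5,0,0,0,0,-5,0,0,0,0,-5,0]}}

```text
clock: 5.67
eef_pos: [484.5, -237.5, 261.6]
tool_rot: [3.141, -0.001, 2.661]
force: [-0.6, -0.0, -1.2]
width: 26.4
gripper_force: 59.9
```

Run:
```python
from h import *
s=monitor.read_state(); print(s["clock"],s["eef_pos"],s["tool_rot"],s["qpos"],s["force"],s["width"])
m,p,d=snap("wrist","w3")
# predicted tip pixel
t=np.array(s["eef_pos"])-[0,0,68]; c=m["mtx"]@(m["R"]@t+m["t"]); c/=c[2]; print(c)
u,v=int(c[0]),int(c[1])
x=np.clip(p[max(v-40,0):v+40,u-50:u+50].astype(float)*1.5,0,255).astype(np.uint8)[...,::-1]
cv2.imwrite("pics/w3c.png",cv2.resize(x,None,fx=7,fy=7,interpolation=0))
```

```text
5.6667 [ 484.53978055 -237.51278328  261.62969047] [ 3.14138967e+00 -7.84112588e-04  2.66141430e+00] [ 0.21978319  0.40950232  0.26585807  1.74689495 -0.12470145  1.00242536
  1.6226338 ] [-0.605073   -0.00216753 -1.22750183] 26.44629615319848
[314.45031693 245.71388928   1.        ]
```

View pics/w3c.png

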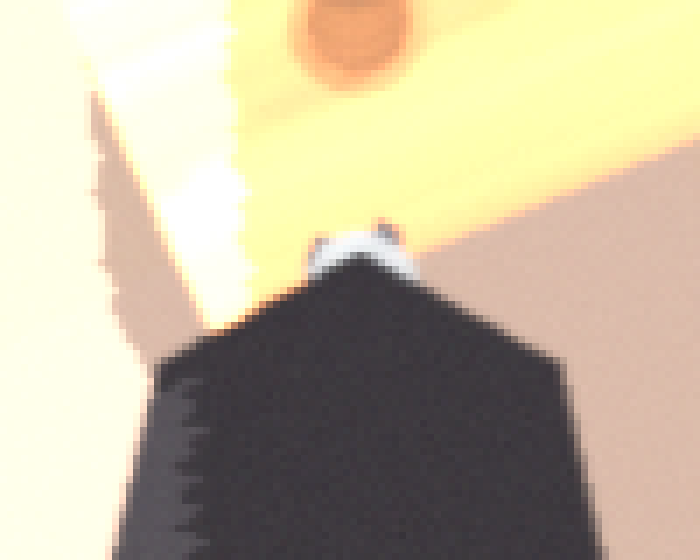

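The tip is partly visible behind the handle. Wing ends at crop (387,228) and (318,243) mean a wing 30° from tool x towards +y. With this grasp the last joint would run short of range, so I'll put it back and regrasp 60° on.

{"op": "arm_command", "data": {"series": [0,-0.25,0,2.5,0,0,-0.25,0,6,0,0,-0.25,0,9.5,0,0,-0.25,0,12,0,0,-0.25,0,12,0]}}

```text
clock: 6.13
eef_pos: [482.6, -236.6, 135.8]
tool_rot: [-3.141, -0.013, 2.661]
force: [-0.6, 0.7, -1.0]
width: 26.4
gripper_force: 59.8
```

{"op": "arm_command", "data": {"series": [0,0,0,1.5,0,0,0,0,3,0,0,0,0,4.5,0,0,0,0,6,0,0,0,0,6.6,0]}}

```text
clock: 6.55
eef_pos: [486.7, -238.8, 74.7]
tool_rot: [-3.141, -0.002, 2.661]
force: [-1.0, 0.8, -2.5]
width: 26.8
gripper_force: 59.9
```

{"op": "arm_command", "data": {"series": [60,0,0,0,0,60,0,0,0,0,60,0,0,0,0,60,0,0,0,0,60,0,0,0,-7]}}

```text
clock: 6.97
eef_pos: [488.1, -239.3, 76.6]
tool_rot: [-3.141, 0.002, 2.785]
force: [0.6, 0.1, -0.1]
width: 50.9
gripper_force: 0.0
```

{"op": "arm_command", "data": {"series": [60,0,0,0,-7,60,0,0,0,-14,60,0,0,0,-21,60,0,0,0,-28,60,0,0,0,-35]}}

```text
clock: 7.38
eef_pos: [488.0, -239.5, 76.6]
tool_rot: [-3.14, 0.001, -2.883]
force: [-0.5, 0.3, -0.7]
width: 50.9
gripper_force: 0.0
```

{"op": "arm_command", "data": {"series": [60,0,0,0,-7,60,0,0,0,-14,60,0,0,0,-18,60,0,0,0,-18,60,0,0,0,-18]}}

```text
clock: 7.8
eef_pos: [487.8, -239.6, 76.3]
tool_rot: [-3.141, 0.001, -2.577]
force: [-0.5, -0.2, -0.7]
width: 51.1
gripper_force: 0.0
```

Run:
```python
from h import *
s=monitor.read_state(); print(s["clock"],s["eef_pos"],np.degrees(s["tool_rot"]),s["qpos"][6],s["force"],s["width"]); print(totool(np.array([486.2,-237.9])-s["eef_pos"][:2],s["tool_rot"][2]))
```

```text
7.8 [ 487.77076153 -239.559857     76.31749554] [-1.79941186e+02  3.46126123e-02 -1.47664907e+02] 2.426969273898774 [-0.46780746 -0.20399361 -0.71200785] 51.08488860014002
[0.04393828 0.22426234]
```

{"op": "arm_command", "data": {"series": [60,0.05,0.15,0.3,0,60,0.05,0.15,0.3,0,0,0.05,0.15,0.3,0,0,0.05,0.15,0.3,0,0,0.05,0.15,0.3,0]}}

```text
clock: 8.22
eef_pos: [486.2, -237.9, 72.8]
tool_rot: [3.141, -0.0, -2.575]
force: [-0.3, 0.4, 2.8]
width: 27.0
gripper_force: 59.0
```

{"op": "arm_command", "data": {"series": [0,0,0,0,0,0,0,0,0,0,0,0,0,0,0,0,0,0,0,0,0,0,0,0,0]}}

```text
clock: 8.63
eef_pos: [486.2, -237.9, 72.8]
tool_rot: [3.141, 0.0, -2.575]
force: [-1.5, 2.4, 4.7]
width: 26.3
gripper_force: 59.4
```

{"op": "arm_command", "data": {"series": [0,0,0,-3,0,0,0,0,-6.5,0,0,0,0,-10,0,0,0,0,-13.5,0,0,0,0,-17,0]}}

```text
clock: 9.05
eef_pos: [485.9, -238.4, 243.9]
tool_rot: [3.142, -0.0, -2.575]
force: [0.0, -1.2, -1.7]
width: 26.3
gripper_force: 60.5
```

{"op": "arm_command", "data": {"series": [0,0,0,-1.5,0,0,0,0,-1.5,0,0,0,0,-1.5,0,0,0,0,-1.5,0,0,0,0,-1.5,0]}}

```text
clock: 9.47
eef_pos: [485.0, -237.7, 255.7]
tool_rot: [3.138, -0.002, -2.575]
force: [-0.7, -0.1, -1.4]
width: 26.6
gripper_force: 60.6
```

Run:
```python
from h import *
s=monitor.read_state(); print(s["clock"],s["eef_pos"],np.degrees(s["tool_rot"]),s["qpos"],s["force"],s["width"])
m,p,d=snap("wrist","w4")
t=np.array(s["eef_pos"])-[0,0,68]; c=m["mtx"]@(m["R"]@t+m["t"]); c/=c[2]; print(c)
u,v=int(c[0]),int(c[1])
x=np.clip(p[max(v-40,0):v+40,u-50:u+50].astype(float)*1.5,0,255).astype(np.uint8)[...,::-1]
cv2.imwrite("pics/w4c.png",cv2.resize(x,None,fx=7,fy=7,interpolation=0))
```

```text
9.4667 [ 485.01684564 -237.7425099   255.71708755] [ 1.79822404e+02 -1.21016511e-01 -1.47519614e+02] [ 0.50034673  0.41079833 -0.13884228  1.74315237  0.06575338  0.99591271
  2.4746122 ] [-0.65407814 -0.06474019 -1.38224009] 26.63216268993396
[314.92608907 246.45626495   1.        ]
```

View pics/w4c.png

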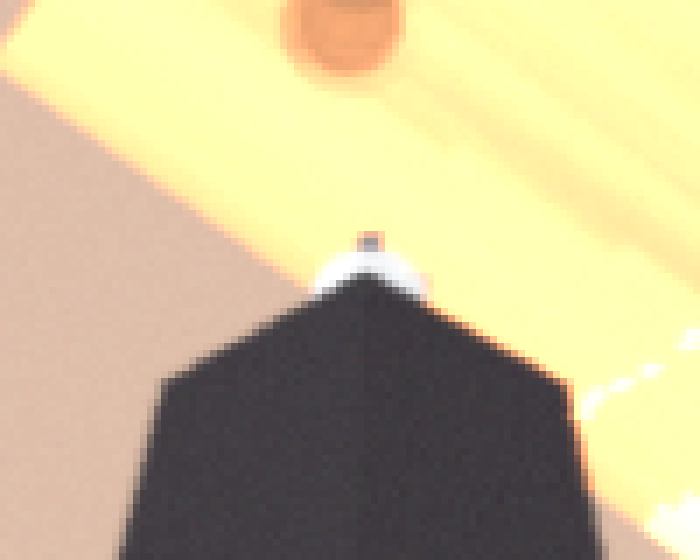

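A single wing now points straight along tool x, so bit angle equals tool yaw; I need yaw 267.4° at the stand. Next I calibrate the tip against the screw through the same camera.

Run:
```python
from h import *
a=np.load("pics/w4.npz"); p=a["p"].astype(int)
print(p[236:246,311:323].max(2))
e=np.array([485.0168,-237.7425,255.717]); yaw=np.radians(-147.52)
ex=np.array([np.cos(yaw),np.sin(yaw),0]); ey=np.array([np.sin(yaw),-np.cos(yaw),0])
def proj(X): c=a["mtx"]@(a["R"]@X+a["t"]); return (c/c[2])[:2]
tip=e-[0,0,68]
print("tip",proj(tip)); 
for r,h in((5,2),(5,7),(3.5,0),(3.5,2)): print(r,h,proj(tip+r*ex+[0,0,h]))
print("shank edge", proj(tip+5*ex+[0,0,10]), "handle apex",proj(tip+16.17*ex+[0,0,55]))
print("w1 screw px", [np.round(np.mean(x),2) for x in np.nonzero((np.load('pics/w1.npz')['p'].max(2)<90)[237:258,306:328])])
b=np.load("pics/w1.npz"); f=np.array([570.983,178.358]); 
print("screw in tool (mm)",totool(recess("w1",(317,247),th=90)[1]-f,2.78066)*10)
```

```text
[[241 242 243 242 243 243 243 243 244 244 245 245]
 [241 242 242 242 243 243 242 242 243 244 244 244]
 [240 240 241 241 239 237 238 239 242 243 243 244]
 [239 239 240 234 202 158 157 196 240 243 243 243]
 [239 239 237 223 148 106 111 176 238 243 242 243]
 [239 237 231 209 148 121 123 165 227 239 242 243]
 [232 219 205 180 167 163 161 165 175 198 229 240]
 [211 190 181 175 169 166 166 167 168 169 184 216]
 [190 185 178 167 154 144 157 161 166 168 170 184]
 [186 178 156 109  74  66  87 126 158 166 167 166]]
tip [314.92614179 246.45617445]
5 2 [314.94233507 239.42609408]
5 7 [314.98257498 241.56168327]
3.5 0 [314.9265107  240.96201292]
3.5 2 [314.94214947 241.81025117]
shank edge [315.00748632 242.88376345] handle apex [315.47781656 245.06333215]
w1 screw px [np.float64(9.7), np.float64(10.21)]
screw in tool (mm) [-1.03011281  0.72464764]
```

{"op": "arm_command", "data": {"series": [0,-2,2.05,0,0,0,-4.8,4.9,0,0,0,-7.6,7.8,0,0,0,-10.4,10.7,0,0,0,-13.2,13.6,0,0]}}

```text
clock: 9.93
eef_pos: [524.0, -50.8, 256.5]
tool_rot: [3.14, -0.002, -2.575]
force: [1.1, 0.1, -0.7]
width: 26.7
gripper_force: 60.6
```

{"op": "arm_command", "data": {"series": [0,-2.8,2.9,0,0,0,-5.6,5.75,0,0,0,-8.4,8.6,0,0,0,-11.2,11.5,0,0,0,-14,14.4,0,0]}}

```text
clock: 10.35
eef_pos: [564.8, 145.9, 256.3]
tool_rot: [3.141, -0.002, -2.575]
force: [0.3, -0.2, -1.9]
width: 26.6
gripper_force: 60.6
```

{"op": "arm_command", "data": {"series": [0,-1.6,1.6,0,-5,0,-2.4,2.4,0.5,-12,0,-2.4,2.4,1,-19,0,-2.4,2.4,2,-26,0,-2.4,2.4,3,-33]}}

```text
clock: 10.77
eef_pos: [572.2, 177.6, 226.0]
tool_rot: [3.14, -0.001, -1.992]
force: [0.4, 0.4, -0.5]
width: 26.8
gripper_force: 60.6
```

{"op": "arm_command", "data": {"series": [0,0,0,0.5,-7,0,0,0,1,-14,0,0,0,1.3,-20,0,0,0,1.3,-20,0,0,0,1.3,-20]}}

```text
clock: 11.18
eef_pos: [572.1, 176.9, 213.4]
tool_rot: [3.139, -0.0, -1.653]
force: [-0.5, 0.4, -1.4]
width: 26.5
gripper_force: 60.6
```

Run:
```python
from h import *
s=monitor.read_state(); e=s["eef_pos"];yw=s["tool_rot"][2]
m,p,d=snap("wrist","w5"); print(s["clock"],e,np.degrees(s["tool_rot"]),s["qpos"],s["force"])
c=m["mtx"]@(m["R"]@np.array([571.9,177.8,117])+m["t"]); c/=c[2]; print(c)
u,v=int(c[0]),int(c[1]); np.savetxt("pics/c5.txt",[u,v])
x=p[v-40:v+40,u-50:u+50,::-1]
cv2.imwrite("pics/w5c.png",cv2.resize(x,None,fx=7,fy=7,interpolation=0))
```

```text
11.1833 [572.09750875 176.88719103 213.39506201] [ 1.79863212e+02 -2.55568268e-02 -9.46961547e+01] [-0.06704055  0.56948966 -0.44638249  1.63686787  0.27903222  1.00140644
  2.45564555] [-0.46844596  0.35827504 -1.43003943]
[315.15211339 236.96781748   1.        ]
```

View pics/w5c.png

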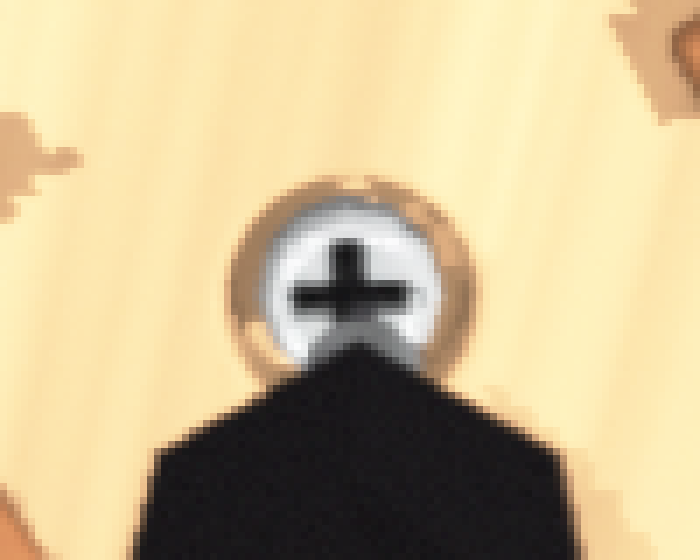

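The cross sits at crop (347,297) and is nearly image-aligned. The handle apex is at x≈362, so the bit is about 1 mm off in y. Measure it exactly.

Run:
```python
from h import *
a=np.load("pics/w5.npz"); g=a["p"].max(2).astype(float); u0,v0=np.loadtxt("pics/c5.txt").astype(int)-[50,40]
def cen(w,ax): 
    w=np.clip(150-w,0,None); i=np.arange(w.shape[ax]); return (w*(i[:,None] if ax==0 else i)).sum()/w.sum()
V=g[v0+35:v0+40,u0+45:u0+55]; uu=u0+45+cen(V,1)
L=[(c,v0+39+cen(g[v0+39:v0+46,c:c+1],0)) for c in list(range(u0+42,u0+46))+list(range(u0+53,u0+58))]
k=np.polyfit(*zip(*L),1); vv=np.polyval(k,uu); print(uu,vv,k[0])
# angle in world via ray
z=117; A=ray(a,u0+42,np.polyval(k,u0+42),z); B=ray(a,u0+57,np.polyval(k,u0+57),z); print("cross deg",np.degrees(np.arctan2(*(B-A)[1::-1]))%90)
S=ray(a,uu,vv,z); e=np.array([572.0975,176.8872]); t=totool(S[:2]-e,np.radians(-94.6961))*10; print(S,t,"move tool mm",t-[.35,.92])
```

```text
314.09299250771267 237.92053770090217 -0.037616643338558256
cross deg 87.48026475005219
[572.67606561 178.41004007 117.        ] [-1.56509539 -0.45194741] move tool mm [-1.91509539 -1.37194741]
```

{"op": "arm_command", "data": {"series": [0,-0.19,-0.14,0.8,-2,0,-0.19,-0.14,1.6,-2,0,-0.19,-0.14,2.3,-2,0,-0.19,-0.14,2.3,-2,0,-0.19,-0.14,2.3,-2]}}

```text
clock: 11.65
eef_pos: [573.6, 178.8, 190.8]
tool_rot: [3.14, -0.001, -1.615]
force: [-0.3, 0.9, -0.5]
width: 26.8
gripper_force: 60.6
```

Run:
```python
from h import *
s=monitor.read_state(); e=s["eef_pos"]
m,p,d=snap("wrist","w6"); print(s["clock"],e,np.degrees(s["tool_rot"]),s["qpos"],s["force"],s["torque"])
c=m["mtx"]@(m["R"]@np.array([572.7,178.4,117])+m["t"]); c/=c[2]; print(c)
u,v=int(c[0]),int(c[1]); 
x=p[v-40:v+40,u-50:u+50,::-1]
cv2.imwrite("pics/w6c.png",cv2.resize(x,None,fx=7,fy=7,interpolation=0))
```

```text
11.65 [573.60352235 178.83454092 190.81374547] [ 1.79907461e+02 -4.12764871e-02 -9.25306339e+01] [-0.07101295  0.59698636 -0.44626198  1.65829252  0.30119358  0.95693325
  2.47211262] [-0.26862024  0.91990975 -0.46892699] [-0.03216478  0.00707456  0.04033491]
[316.36734358 243.89042932   1.        ]
```

View pics/w6c.png

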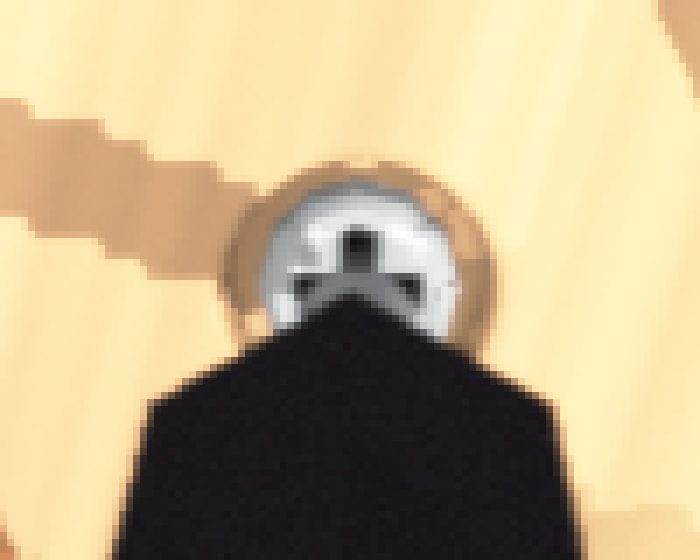

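Shank centred on the cross, left and right slots showing evenly (305 and 410 about 358). Descend gently.

{"op": "arm_command", "data": {"series": [0,0,0,0.2,0,0,0,0,0.4,0,0,0,0,0.5,0,0,0,0,0.6,0,0,0,0,0.7,0]}}

```text
clock: 12.12
eef_pos: [574.2, 179.1, 184.7]
tool_rot: [-3.141, 0.0, -1.615]
force: [1.2, 0.2, -1.3]
width: 27.0
gripper_force: 60.6
```

{"op": "arm_command", "data": {"series": [0,0,0,0.05,0,0,0,0,0.1,0,0,0,0,0.15,0,0,0,0,0.2,0,0,0,0,0.2,0]}}

```text
clock: 12.53
eef_pos: [574.0, 179.1, 182.6]
tool_rot: [3.141, -0.0, -1.615]
force: [0.4, 0.4, -1.0]
width: 26.7
gripper_force: 60.6
```

{"op": "arm_command", "data": {"series": [0,0,0,0.03,0,0,0,0,0.06,0,0,0,0,0.1,0,0,0,0,0.13,0,0,0,0,0.16,0]}}

```text
clock: 12.95
eef_pos: [574.1, 179.1, 181.0]
tool_rot: [3.141, 0.0, -1.615]
force: [-0.3, 0.0, -0.7]
width: 26.9
gripper_force: 60.6
```

{"op": "arm_command", "data": {"series": [0,0,0,0.03,0,0,0,0,0.05,0,0,0,0,0.05,0,0,0,0,0.05,0,0,0,0,0.05,0]}}

```text
clock: 13.37
eef_pos: [574.1, 179.1, 180.5]
tool_rot: [3.141, -0.0, -1.615]
force: [-1.4, -0.2, -1.4]
width: 26.8
gripper_force: 60.6
```

{"op": "arm_command", "data": {"series": [0,0,0,0.03,0,0,0,0,0.05,0,0,0,0,0.08,0,0,0,0,0.08,0,0,0,0,0.08,0]}}

```text
clock: 13.78
eef_pos: [574.2, 179.2, 180.2]
tool_rot: [-3.141, 0.0, -1.615]
force: [-2.2, 0.2, 3.3]
width: 26.7
gripper_force: 61.2
```

{"op": "arm_command", "data": {"series": [0,0,0,0.03,0,0,0,0,0.05,0,0,0,0,0.05,0,0,0,0,0.05,0,0,0,0,0.05,0]}}

```text
clock: 14.2
eef_pos: [574.3, 179.3, 180.0]
tool_rot: [-3.141, 0.0, -1.615]
force: [-2.2, -1.1, 6.6]
width: 26.5
gripper_force: 61.6
```

Seated on the floor with about 8 N. Begin driving clockwise, following the sink.

{"op": "arm_command", "data": {"series": [0,0,0,0.03,3,0,0,0,0.035,8,0,0,0,0.04,13,0,0,0,0.045,18,0,0,0,0.05,23]}}

```text
clock: 14.62
eef_pos: [574.2, 179.5, 179.8]
tool_rot: [-3.141, 0.001, -2.02]
force: [-3.6, -0.6, 8.1]
width: 26.3
gripper_force: 61.8
```

```bash
cat > st.py <<'E'
from h import *
s=monitor.read_state(); print(round(s["clock"],2),s["eef_pos"].round(2) if hasattr(s["eef_pos"],"round") else s["eef_pos"],np.degrees(s["tool_rot"]).round(2),"q7",round(s["qpos"][6],3),"F",np.round(s["force"],1),"T",np.round(s["torque"],3),"tau7",round(s["tau"][6],3))
E
python3 st.py
```

```text
14.62 [574.21 179.47 179.78] [-1.7998e+02  4.0000e-02 -1.1574e+02] q7 2.13 F [-3.6 -0.6  8.1] T [-0.119  0.906  0.075] tau7 0.828
```

{"op": "arm_command", "data": {"series": [0,0.02,0.02,0.01,6,0,0.03,0.02,0.015,12,0,0.04,0.02,0.02,18,0,0.05,0.02,0.025,24,0,0.06,0.02,0.03,30]}}

```text
clock: 15.03
eef_pos: [574.2, 178.7, 179.5]
tool_rot: [-3.141, 0.001, -2.544]
force: [-2.1, -1.4, 6.6]
width: 26.9
gripper_force: 61.7
```

```bash
cat >> st.py <<'E'
print("latforce tool",(totool(np.array(s["force"][:2]),s["tool_rot"][2])*10).round(1),"yaw cw from start",((-92.53-np.degrees(s["tool_rot"][2]))%360).round(1))
E
python3 st.py
```

```text
15.03 [574.16 178.72 179.49] [-1.7997e+02  7.0000e-02 -1.4579e+02] q7 1.7 F [-2.1 -1.4  6.6] T [-0.183  0.698  0.051] tau7 0.994
latforce tool [ 2.5 -0. ] yaw cw from start 53.3
```

{"op": "arm_command", "data": {"series": [0,0.02,0,0.015,6,0,0.04,0,0.02,12,0,0.05,0,0.03,18,0,0.06,0,0.035,24,0,0.07,0,0.04,30]}}

```text
clock: 15.45
eef_pos: [573.7, 178.0, 179.2]
tool_rot: [-3.141, 0.001, -3.068]
force: [-2.0, -2.2, 8.2]
width: 26.2
gripper_force: 61.7
```

```bash
python3 st.py
```

```text
15.45 [573.7  177.95 179.19] [-1.7998e+02  8.0000e-02 -1.7579e+02] q7 1.271 F [-2.  -2.2  8.2] T [-0.39   0.661  0.17 ] tau7 0.988
latforce tool [ 2.2 -2.1] yaw cw from start 83.3
```

{"op": "arm_command", "data": {"series": [0,0.02,-0.01,0.01,6,0,0.04,-0.02,0.015,12,0,0.05,-0.02,0.02,18,0,0.06,-0.02,0.03,24,0,0.07,-0.02,0.035,30]}}

```text
clock: 15.87
eef_pos: [572.8, 177.5, 178.9]
tool_rot: [3.142, 0.001, 2.691]
force: [-2.5, -1.6, 9.2]
width: 26.4
gripper_force: 61.8
```

```bash
python3 st.py
```

```text
15.87 [572.84 177.5  178.87] [1.8000e+02 6.0000e-02 1.5421e+02] q7 0.844 F [-2.5 -1.6  9.2] T [-0.464  0.88   0.107] tau7 0.983
latforce tool [ 1.5 -2.5] yaw cw from start 113.3
```

{"op": "arm_command", "data": {"series": [0,0.02,-0.01,0.01,6,0,0.04,-0.02,0.015,12,0,0.05,-0.02,0.02,18,0,0.06,-0.02,0.025,24,0,0.07,-0.02,0.03,30]}}

```text
clock: 16.28
eef_pos: [571.8, 177.7, 178.6]
tool_rot: [3.141, 0.0, 2.168]
force: [-2.5, -0.7, 8.7]
width: 26.3
gripper_force: 61.8
```

```bash
python3 st.py
```

```text
16.28 [571.79 177.7  178.55] [1.7999e+02 2.0000e-02 1.2421e+02] q7 0.42 F [-2.5 -0.7  8.7] T [-0.296  1.063  0.052] tau7 0.979
latforce tool [ 0.8 -2.5] yaw cw from start 143.3
```

{"op": "arm_command", "data": {"series": [0,0.02,-0.01,0.01,6,0,0.03,-0.02,0.015,12,0,0.04,-0.02,0.02,18,0,0.05,-0.02,0.025,24,0,0.06,-0.02,0.03,30]}}

```text
clock: 16.7
eef_pos: [571.1, 178.5, 178.2]
tool_rot: [3.142, -0.0, 1.645]
force: [-3.4, -0.3, 8.8]
width: 26.5
gripper_force: 61.9
```

```bash
python3 st.py
```

```text
16.7 [571.14 178.51 178.24] [ 1.7999e+02 -2.0000e-02  9.4230e+01] q7 -0.003 F [-3.4 -0.3  8.8] T [-0.137  1.107  0.079] tau7 0.977
latforce tool [-0.  -3.5] yaw cw from start 173.2
```

{"op": "arm_command", "data": {"series": [0,0.01,-0.02,0.01,5,0,0.02,-0.03,0.015,10,0,0.03,-0.03,0.02,15,0,0.035,-0.03,0.025,20,0,0.04,-0.03,0.025,24]}}

```text
clock: 17.12
eef_pos: [571.0, 179.2, 178.0]
tool_rot: [3.141, -0.001, 1.227]
force: [-2.5, 0.0, 9.3]
width: 26.7
gripper_force: 61.9
```

```bash
python3 st.py
```

```text
17.12 [571.01 179.23 177.99] [ 1.7999e+02 -5.0000e-02  7.0300e+01] q7 -0.339 F [-2.5  0.   9.3] T [0.007 0.933 0.04 ] tau7 0.503
latforce tool [-0.8 -2.4] yaw cw from start 197.2
```

{"op": "arm_command", "data": {"series": [0,0,-0.01,0.002,1.5,0,0,-0.02,0.004,3,0,0.005,-0.02,0.006,4.5,0,0.005,-0.02,0.008,6,0,0.01,-0.02,0.01,7.5]}}

```text
clock: 17.53
eef_pos: [571.0, 179.4, 177.9]
tool_rot: [3.141, -0.001, 1.099]
force: [-3.1, 0.5, 9.2]
width: 26.4
gripper_force: 61.8
```

```bash
python3 st.py
```

```text
17.53 [571.04 179.45 177.91] [ 1.7998e+02 -7.0000e-02  6.2970e+01] q7 -0.442 F [-3.1  0.5  9.2] T [0.034 0.861 0.052] tau7 0.205
latforce tool [-0.9 -3. ] yaw cw from start 204.5
```

{"op": "arm_command", "data": {"series": [0,0,-0.01,0.002,1.5,0,0,-0.02,0.004,3,0,0.005,-0.02,0.006,4.5,0,0.005,-0.02,0.008,6,0,0.01,-0.02,0.01,7.5]}}

```text
clock: 17.95
eef_pos: [571.1, 179.6, 177.9]
tool_rot: [3.141, -0.001, 0.968]
force: [-1.8, 1.2, 8.8]
width: 26.4
gripper_force: 61.8
```

```bash
python3 st.py
```

```text
17.95 [571.08 179.61 177.86] [ 1.7998e+02 -8.0000e-02  5.5470e+01] q7 -0.547 F [-1.8  1.2  8.8] T [0.138 0.784 0.07 ] tau7 0.205
latforce tool [-0.1 -2.1] yaw cw from start 212.0
```

{"op": "arm_command", "data": {"series": [0,0,-0.01,0.002,1.5,0,0,-0.01,0.004,3,0,0.005,-0.01,0.006,4.5,0,0.005,-0.01,0.008,6,0,0.01,-0.01,0.01,7.5]}}

```text
clock: 18.37
eef_pos: [571.1, 179.8, 177.8]
tool_rot: [3.141, -0.002, 0.837]
force: [-2.9, 0.7, 8.3]
width: 26.3
gripper_force: 61.8
```

```bash
python3 st.py
```

```text
18.37 [571.15 179.85 177.76] [ 1.7998e+02 -9.0000e-02  4.7970e+01] q7 -0.652 F [-2.9  0.7  8.3] T [0.117 0.638 0.047] tau7 0.205
latforce tool [-1.4 -2.6] yaw cw from start 219.5
```

{"op": "arm_command", "data": {"series": [0,0,-0.01,0.004,1.5,0,0,-0.015,0.006,3,0,0,-0.015,0.01,4.5,0,0,-0.02,0.012,6,0,0,-0.02,0.014,7.5]}}

```text
clock: 18.78
eef_pos: [571.2, 179.9, 177.7]
tool_rot: [3.141, -0.002, 0.706]
force: [-1.6, 0.1, 9.7]
width: 26.5
gripper_force: 61.8
```

```bash
python3 st.py
```

```text
18.78 [571.2  179.92 177.69] [ 1.7998e+02 -1.1000e-01  4.0470e+01] q7 -0.757 F [-1.6  0.1  9.7] T [0.11  0.623 0.044] tau7 0.204
latforce tool [-1.1 -1.1] yaw cw from start 227.0
```

{"op": "arm_command", "data": {"series": [0,0,0,0.002,1.5,0,0,-0.005,0.004,3,0,0,-0.01,0.006,4.5,0,0,-0.01,0.01,6,0,0,-0.01,0.012,7.5]}}

```text
clock: 19.2
eef_pos: [571.3, 180.1, 177.7]
tool_rot: [3.141, -0.002, 0.576]
force: [-1.6, 0.2, 9.8]
width: 26.9
gripper_force: 61.9
```

```bash
python3 st.py
```

```text
19.2 [571.33 180.06 177.68] [ 1.7998e+02 -1.3000e-01  3.2990e+01] q7 -0.862 F [-1.6  0.2  9.8] T [0.198 0.574 0.141] tau7 0.11
latforce tool [-1.3 -1.1] yaw cw from start 234.5
```

Torque is rising and the sink has stopped, so the head is meeting the floor. Smaller steps now.

{"op": "arm_command", "data": {"series": [0,0,0,0,0.4,0,0,0,0,0.8,0,0,0,0,1.2,0,0,0,0,1.6,0,0,0,0,2]}}

```text
clock: 19.62
eef_pos: [571.3, 180.1, 177.7]
tool_rot: [3.141, -0.002, 0.542]
force: [-2.0, 0.7, 9.7]
width: 26.5
gripper_force: 61.9
```

```bash
python3 st.py
```

```text
19.62 [571.35 180.05 177.66] [ 1.7999e+02 -1.3000e-01  3.1050e+01] q7 -0.889 F [-2.   0.7  9.7] T [0.138 0.557 0.194] tau7 -0.099
latforce tool [-1.3 -1.6] yaw cw from start 236.4
```

{"op": "arm_command", "data": {"series": [0,0,0,0,0.3,0,0,0,0,0.6,0,0,0,0,0.6,0,0,0,0,0.6,0,0,0,0,0.6]}}

```text
clock: 20.03
eef_pos: [571.4, 180.1, 177.7]
tool_rot: [3.141, -0.002, 0.532]
force: [-1.8, 0.4, 9.0]
width: 26.7
gripper_force: 61.9
```

```bash
python3 st.py
python3 - <<'E'
from h import *
for i in range(3): viewer.get_image("side"); s=monitor.read_state(); print(s["clock"],s["torque"][2],s["force"][2],s["tau"][6],s["width"])
E
```

```text
20.03 [571.38 180.08 177.69] [ 1.7999e+02 -1.4000e-01  3.0470e+01] q7 -0.897 F [-1.8  0.4  9. ] T [0.222 0.583 0.191] tau7 -0.172
latforce tool [-1.4 -1.3] yaw cw from start 237.0
20.0833 0.17196152768032602 8.82454536014301 -0.1717375824227929 26.38258029089983
20.1333 0.14848486638919084 8.381318625608541 -0.17173298634588718 26.620492694851333
20.1833 0.18815088020655343 9.10725466529238 -0.1716612372547388 26.640072588921505
```

tau7 gives a clean static twist of 0.17 N m. Add 0.5° and hold.

{"op": "arm_command", "data": {"series": [0,0,0,0.005,0.2,0,0,0,0.01,0.4,0,0,0,0.01,0.5,0,0,0,0.01,0.5,0,0,0,0.01,0.5]}}

```text
clock: 20.6
eef_pos: [571.4, 180.1, 177.6]
tool_rot: [3.141, -0.002, 0.523]
force: [-2.0, 0.0, 9.3]
width: 26.3
gripper_force: 61.9
```

{"op": "arm_command", "data": {"series": [0,0,0,0,0,0,0,0,0,0,0,0,0,0,0,0,0,0,0,0,0,0,0,0,0]}}

```text
clock: 21.02
eef_pos: [571.4, 180.1, 177.6]
tool_rot: [3.141, -0.002, 0.523]
force: [-1.7, 0.2, 9.3]
width: 26.8
gripper_force: 61.9
```

```bash
python3 st.py
```

```text
21.02 [571.37 180.13 177.64] [ 1.7999e+02 -1.4000e-01  2.9980e+01] q7 -0.904 F [-1.7  0.2  9.3] T [0.201 0.668 0.233] tau7 -0.178
latforce tool [-1.4 -1. ] yaw cw from start 237.5
```

{"op": "arm_command", "data": {"series": [0,0,0,0,0.2,0,0,0,0,0.4,0,0,0,0,0.6,0,0,0,0,0.6,0,0,0,0,0.6]}}

```text
clock: 21.43
eef_pos: [571.4, 180.1, 177.7]
tool_rot: [3.141, -0.003, 0.513]
force: [-2.7, 1.0, 9.2]
width: 27.0
gripper_force: 61.9
```

```bash
cat > av.py <<'E'
from h import *
L=[]
for i in range(6): viewer.get_image("side"); s=monitor.read_state(); L.append([s["torque"][2],s["force"][2],s["tau"][6],s["width"],np.degrees(s["tool_rot"][2])])
print(s["clock"],np.mean(L,0).round(3),np.std(L,0).round(3))
E
python3 av.py
```

```text
21.7333 [ 0.189  9.326 -0.187 26.533 29.375] [0.03  0.711 0.    0.211 0.002]
```

{"op": "arm_command", "data": {"series": [0,0,0,0,0.4,0,0,0,0,0.8,0,0,0,0,1.2,0,0,0,0,1.6,0,0,0,0,2]}}

```text
clock: 22.15
eef_pos: [571.4, 180.1, 177.6]
tool_rot: [3.142, -0.003, 0.478]
force: [-1.5, 0.9, 9.5]
width: 26.2
gripper_force: 61.9
```

```bash
python3 av.py
```

```text
22.45 [ 0.199  9.273 -0.222 26.62  27.373] [0.031 0.499 0.013 0.128 0.015]
```

{"op": "arm_command", "data": {"series": [0,0,0,0.005,0.4,0,0,0,0.01,0.8,0,0,0,0.01,1,0,0,0,0.01,1,0,0,0,0.01,1]}}

```text
clock: 22.87
eef_pos: [571.5, 180.1, 177.7]
tool_rot: [3.142, -0.003, 0.461]
force: [-2.3, 0.4, 10.7]
width: 26.5
gripper_force: 62.0
```

```bash
python3 av.py
```

```text
23.1667 [ 0.23   9.846 -0.226 26.51  26.386] [0.03  0.597 0.    0.186 0.001]
```

Hand-tight at 0.23 N m with about 11 N of push, held over 0.5 s. Unwind the twist within the play, then lift out.

{"op": "arm_command", "data": {"series": [0,0,0,0,-2,0,0,0,0,-4,0,0,0,-0.03,-6,0,0,0,-0.06,-8,0,0,0,-0.1,-10]}}

```text
clock: 23.58
eef_pos: [571.0, 179.9, 177.9]
tool_rot: [3.141, -0.001, 0.636]
force: [-0.9, 0.8, 3.1]
width: 26.7
gripper_force: 61.2
```

```bash
python3 st.py
```

```text
23.58 [571.01 179.93 177.89] [ 1.7998e+02 -8.0000e-02  3.6450e+01] q7 -0.814 F [-0.9  0.8  3.1] T [0.026 0.335 0.029] tau7 -0.408
latforce tool [-0.2 -1.1] yaw cw from start 231.0
```

Twist released. Lift straight up.

{"op": "arm_command", "data": {"series": [0,0,0,-0.2,0,0,0,0,-0.6,0,0,0,0,-1.2,0,0,0,0,-2.5,0,0,0,0,-5,0]}}

```text
clock: 24.0
eef_pos: [568.6, 179.3, 225.7]
tool_rot: [-3.14, 0.005, 0.632]
force: [-0.2, 0.3, -1.6]
width: 26.5
gripper_force: 60.8
```

{"op": "arm_command", "data": {"series": [0,0,0,-2.5,0,0,0,0,-4,0,0,0,0,-4,0,0,0,0,-4,0,0,0,0,-4,0]}}

```text
clock: 24.42
eef_pos: [569.6, 179.6, 266.2]
tool_rot: [-3.141, 0.001, 0.633]
force: [-0.6, -0.2, -1.2]
width: 26.6
gripper_force: 60.8
```

```bash
python3 st.py
python3 - <<'E'
from h import *
s=monitor.read_state(); y=s["tool_rot"][2]; c,n=np.cos(y),np.sin(y)
T=np.array([486.1,-237.6])-(.35*np.array([c,n])+.92*np.array([n,-c])); print(T,totool(T-s["eef_pos"][:2],y))
m,p,d=snap("wrist","w7"); e=s["eef_pos"]
t=np.array(e)-[0,0,68]; q=m["mtx"]@(m["R"]@t+m["t"]); q/=q[2]; u,v=int(q[0]),int(q[1]); print(q)
x=np.clip(p[v-40:v+40,u-50:u+50].astype(float)*1.2,0,255).astype(np.uint8)[...,::-1]
cv2.imwrite("pics/w7c.png",cv2.resize(x,None,fx=7,fy=7,interpolation=0))
E
```

```text
24.42 [569.63 179.61 266.24] [-1.7995e+02  8.0000e-02  3.6280e+01] q7 -0.885 F [-0.6 -0.2 -1.2] T [-0.02  -0.021 -0.01 ] tau7 -0.004
latforce tool [-0.6 -0.2] yaw cw from start 231.2
[ 485.27349923 -237.06540063] [-31.45463903  28.60053451]
[313.3749562  246.71745171   1.        ]
```

{"op": "arm_command", "data": {"series": [0,-2,1.8,0,0,0,-4.9,4.4,0,0,0,-7.8,7.1,0,0,0,-10.7,9.7,0,0,0,-13.6,12.4,0,0]}}

```text
clock: 24.88
eef_pos: [532.7, -2.2, 265.9]
tool_rot: [-3.14, 0.002, 0.634]
force: [0.8, -0.1, -1.3]
width: 26.5
gripper_force: 60.8
```

{"op": "arm_command", "data": {"series": [0,-2.9,2.6,0,0,0,-5.8,5.3,0,0,0,-8.7,7.9,0,0,0,-11.6,10.5,0,0,0,-14.5,13.2,0,0]}}

```text
clock: 25.3
eef_pos: [494.0, -194.2, 266.0]
tool_rot: [-3.14, 0.001, 0.633]
force: [0.6, -0.9, -1.0]
width: 26.5
gripper_force: 60.8
```

{"op": "arm_command", "data": {"series": [0,-2,1.8,0,0,0,-3.3,3,0,0,0,-3.3,3,0,0,0,-3.3,3,0,0,0,-3.3,3,0,0]}}

```text
clock: 25.72
eef_pos: [486.4, -235.5, 266.1]
tool_rot: [-3.139, 0.0, 0.634]
force: [0.1, -0.3, -1.2]
width: 26.5
gripper_force: 60.8
```

```bash
python3 st.py
cat > tgt.py <<'E'
from h import *
s=monitor.read_state(); y=s["tool_rot"][2]; c,n=np.cos(y),np.sin(y)
T=np.array([486.1,-237.6])-(.35*np.array([c,n])+.92*np.array([n,-c])); print("target",T,"shift cm",totool(T-s["eef_pos"][:2],y))
E
python3 tgt.py
```

```text
25.72 [ 486.43 -235.52  266.14] [-1.7987e+02  2.0000e-02  3.6320e+01] q7 -0.142 F [ 0.1 -0.3 -1.2] T [-0.015 -0.032  0.042] tau7 0.003
latforce tool [-0.1  0.3] yaw cw from start 231.1
target [ 485.2730722  -237.06606141] shift cm [-0.18477069  0.05547653]
```

{"op": "arm_command", "data": {"series": [0,-0.18,0.06,3,0,0,-0.18,0.06,6.5,0,0,-0.18,0.06,10,0,0,-0.18,0.06,12.5,0,0,-0.18,0.06,12.5,0]}}

```text
clock: 26.13
eef_pos: [482.7, -233.9, 137.2]
tool_rot: [-3.132, 0.004, 0.636]
force: [-0.6, 0.8, -1.9]
width: 26.5
gripper_force: 60.7
```

{"op": "arm_command", "data": {"series": [0,0,0,0,0,0,0,0,0,0,0,0,0,0,0,0,0,0,0,0,0,0,0,0,0]}}

```text
clock: 26.55
eef_pos: [486.3, -238.7, 143.4]
tool_rot: [3.14, -0.001, 0.634]
force: [-0.2, -0.6, -1.1]
width: 26.4
gripper_force: 60.7
```

```bash
python3 st.py; python3 tgt.py
```

```text
26.55 [ 486.31 -238.65  143.39] [ 1.7989e+02 -8.0000e-02  3.6300e+01] q7 -0.011 F [-0.2 -0.6 -1.1] T [ 0.066 -0.024 -0.016] tau7 -0.003
latforce tool [-0.6  0.4] yaw cw from start 231.2
target [ 485.27323231 -237.06581354] shift cm [ 0.01020288 -0.189429  ]
```

{"op": "arm_command", "data": {"series": [0,0,-0.17,0,0,0,0,-0.17,0.5,0,0,0,-0.17,1.2,0,0,0,-0.17,2,0,0,0,-0.17,2.6,0]}}

```text
clock: 26.97
eef_pos: [484.0, -236.7, 114.9]
tool_rot: [-3.14, 0.001, 0.633]
force: [-0.4, -0.1, -1.1]
width: 26.5
gripper_force: 60.7
```

```bash
python3 st.py; python3 tgt.py
```

```text
26.97 [ 483.99 -236.65  114.85] [-1.7993e+02  3.0000e-02  3.6290e+01] q7 0.019 F [-0.4 -0.1 -1.1] T [ 0.001 -0.006  0.022] tau7 -0.066
latforce tool [-0.4 -0.2] yaw cw from start 231.2
target [ 485.27340854 -237.06554088] shift cm [0.07871888 0.10908303]
```

In the hole (tip 13 mm below the top) with no contact force. Lower the rest.

{"op": "arm_command", "data": {"series": [0,0.05,0.06,0.8,0,0,0.05,0.06,1.6,0,0,0.05,0.06,2.4,0,0,0.05,0.06,3.2,0,0,0.05,0.06,3.8,0]}}

```text
clock: 27.38
eef_pos: [484.8, -237.0, 76.9]
tool_rot: [-3.141, 0.001, 0.633]
force: [0.1, -0.7, -1.4]
width: 26.8
gripper_force: 60.7
```

```bash
python3 st.py; python3 tgt.py
```

```text
27.38 [ 484.83 -237.03   76.89] [-1.7995e+02  3.0000e-02  3.6280e+01] q7 0.061 F [ 0.1 -0.7 -1.4] T [ 0.054 -0.013 -0.015] tau7 -0.063
latforce tool [-0.3  0.6] yaw cw from start 231.2
target [ 485.27348011 -237.06543021] shift cm [0.0338977  0.02919064]
```

{"op": "arm_command", "data": {"series": [0,0,0,0.1,0,0,0,0,0.2,0,0,0,0,0.3,0,0,0,0,0.37,0,0,0,0,0.37,0]}}

```text
clock: 27.8
eef_pos: [485.4, -237.3, 74.6]
tool_rot: [3.141, -0.0, 0.633]
force: [0.0, -0.5, -0.9]
width: 26.7
gripper_force: 60.7
```

{"op": "arm_command", "data": {"series": [20,0,0,0,0,40,0,0,0,0,55,0,0,0,0,55,0,0,0,0,55,0,0,0,0]}}

```text
clock: 28.22
eef_pos: [485.4, -237.3, 74.6]
tool_rot: [3.141, -0.0, 0.633]
force: [-0.4, 0.2, -0.3]
width: 47.2
gripper_force: 0.0
```

{"op": "arm_command", "data": {"series": [55,0,0,-1,0,55,0,0,-3,0,55,0,0,-6,0,55,0,0,-9.5,0,55,0,0,-13,0]}}

```text
clock: 28.63
eef_pos: [484.5, -237.2, 206.3]
tool_rot: [-3.141, 0.001, 0.633]
force: [0.4, -0.7, -0.1]
width: 46.5
gripper_force: 0.0
```

{"op": "arm_command", "data": {"series": [55,0,0,-2,0,55,0,0,-3,0,55,0,0,-3,0,55,0,0,-3,0,55,0,0,-3,0]}}

```text
clock: 29.05
eef_pos: [484.3, -236.3, 233.0]
tool_rot: [-3.139, 0.001, 0.633]
force: [0.0, -0.0, 0.0]
width: 47.2
gripper_force: 0.0
```

```bash
python3 st.py
python3 - <<'E'
from h import *
m,p,d=snap("wrist","w8"); P=pts(m,d); g=p.max(2)
D=np.hypot(P[...,0]-486,P[...,1]+237.6)
k=(D<22)&(g<60)&(P[...,2]>62)&(P[...,2]<140); Q=P[k]
print("n",k.sum(),"top z",np.percentile(Q[:,2],99))
for z0,z1 in((64,80),(80,95),(95,110),(110,120),(128,134)):
    q=Q[(Q[:,2]>z0)&(Q[:,2]<z1)]; print(z0,len(q),q.mean(0).round(1) if len(q) else "")
# same at start of job from side camera for comparison
a=np.load("pics/side0.npz"); m2=viewer.camera_model("side"); p2,_=viewer.get_image("side")
for im in(a["p"],p2):
    kk=(im[300:348,292:325].max(2)<60); v,u=np.nonzero(kk); print("side black",len(u),u.mean()+292,v.mean()+300)
E
```

```text
29.05 [ 484.31 -236.32  232.95] [-1.7985e+02  7.0000e-02  3.6290e+01] q7 -0.107 F [ 0. -0.  0.] T [-0.031  0.043  0.026] tau7 -0.0
latforce tool [0. 0.] yaw cw from start 231.2
n 786 top z 129.0193033082593
64 78 [ 496.1 -229.2   73.4]
80 97 [ 496.8 -230.2   87.5]
95 116 [ 496.9 -230.4  102.5]
110 87 [ 496.9 -230.1  115.2]
128 42 [ 492.5 -233.1  128.6]
side black 317 307.77602523659306 323.98107255520506
side black 353 308.271954674221 323.62889518413596
```

The driver stands upright: its face centres hold at 496–497 mm over height, the top is at z≈129, and the side view matches the start within 0.5 px. The arm is clear, so I'll hand in.

```bash
python3 -c "
from cell import workorder; print(workorder.finish_job())"
```

```text
the job is handed in; nothing more can be done
None
```

I drove the screw to its stop and tightened it to about 0.23 N m with about 11 N of push, then put the screwdriver back upright in its own hole and handed the job in at 29 s; the hand-in returned no verdict, and I viewed 11 pictures, one over the limit of 10.

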